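# Put the tube carousel in gear and index the red tube

### The arm

A 6-joint arm with a two-finger parallel gripper is mounted at the origin on the work surface. World frame = base frame: x ahead of the robot, y to its left, z up, the work surface at z = 0. Lengths are in mm, angles in degrees, forces in N, time in s.
With the tool pointing down it reaches from about 375 to 975 mm from the base axis. Payload 3.8 kg.
Tool frame: the origin (TCP) lies between the finger pads; the fingertips stand 17 mm ahead of it and the grasp point (between the pads) lies 2 mm behind it; z points along the fingers, y is the line along which they close (so a half turn about z gives the same grasp; the last joint's range is limited). The gripper opens to 85 mm and grips with 20 to 120 N. Pads are 22 mm wide; open, the fingers measure 114 mm over their backs; the gripper's body (76 mm by 85 mm) begins 54 mm behind the grasp point. The pads swing forward as they close: fully open they stand 13 mm farther back than shut.
Start: joints at [-68.234, 15.12, 91.902, -0, 72.978, -2.114], TCP at [273.259, -617.21, 248.28] pointing down, gripper open.
Joint ranges: [-150.88, 150.88], [-54.13, 125.18], [17.81, 147.31], [-75.09, 255.09], [0, 152.58], [-146.25, 146.25]. Speed limits (degrees/s): [147.25, 147.25, 180, 180, 180, 180].

### API

Orientations are given as a 3x3 rotation matrix whose columns are the frame's x, y, z axes.
In Python, from workcell import bot, optics gives the robot as it stands.
- The arm moves only by the tool apply_moves, never from a script. Its argument "series" is a list of rows, each a list of 7 numbers: the shift along the world's x, y, z in m, then the turn, a rotation vector about the world's x, y, z in rad, then the finger opening in m, from 0 to 0.0854. In form: [[dx, dy, dz, ax, ay, az, fingers], ...]. A call has 1 to 5 rows; each row shifts and turns the commanded pose from where the row before left it; what a row does not reach is not made up. A row lasts 1/10 s, in which the tool goes at most 50 mm and 8.59 degrees, less where a joint would pass 70% of its speed; a pose out of reach is approached as far as the arm can. A call is refused whole if a number of a shift passes 0.05 or a number of a turn 0.15, either way. A call with a gripper value outside its range is refused whole. The fingers move at their own pace and stop on an object; "force" is the grip in N (left out, the last holds). Time passes only in rows, so rows that do not move let the fingers close. It gives the time, the measured TCP pose, the force, the opening and the grip force at its end, in the units of the state.
- bot.get_state(): the state, without advancing time (a new reading comes with each control period).
- optics.read_camera(name): name is "side" or "top" or "wrist"; returns a dict with "pixels" (400x640x3 uint8, red, green, blue), "depth" (400x640 float32, mm along the optical axis (not along the pixel's ray), 0 where there is no reading), "intrinsics" (3x3 intrinsics, pixels), "extrinsics" (4x4, takes a point from camera to world coordinates). Camera axes: x right, y up, looking along -z (the intrinsics and any distortion apply to the point x, -y, -z); pixel columns grow to the right and rows downward; lengths in mm; the calibration is good to about 2 mm. A picture is of the moment at which its call begins.
- bot.hand_in(): hands the job in; it is judged then, once.
The state is a dict: "t": time; "joints": joint angles; "joint_velocities": joint speeds; "effort": joint torques, N m; "tool_pos": TCP position; "ee_rot": TCP orientation; "contact_force": force on the tool from outside, world axes, zero at the start; "moment": the same for the moment, N m; "width": finger opening in mm; "grasp_force": force on a finger pad.
Only numpy, scipy, OpenCV 4.12 (cv2) and the standard library are available. Lean on these libraries where they do the work, as an engineer would, in place of code of your own. Each camera call takes 0.05 s, during which the arm holds its last target. There are 200 camera calls.

### The job

Put the hand drive of the tube carousel in gear: ease its orange knob down while rocking it until its brass teeth drop fully home between the teeth of the ring, without forcing tooth against tooth. Then, with the knob still fully down, turn the carousel until the red-capped tube stands centred at the yellow pointer of the reader, and let go. Leave the tip box, tube rack and white bottle where they are.

Things in the scene. Friction and masses are not known exactly. Their poses are not given: they have to be found in the camera images.
- knob_grip (a point): Centre of the knob's orange grip bar, on the carousel's vertical axis. Bar 64 mm long (this frame's x), 18 mm wide (y), 36 mm high: top 14 mm above this point, lower edge 22 mm below, on a round black collar of radius 26 mm. 193 mm above the work surface with the knob out, 182.5 mm fully home. The frame turns with the knob.
- knob (a joint): How far the knob is slid down, m: 0 = out, 0.0105 = fully home; it stops at about 0.001 when its dogs stand on the ring's teeth. It needs about 2 N to slide down and stays where it is left. Three brass dogs, 5.5 mm wide, stick out under the collar 120 degrees apart, one below the bar's +x end; they start 1 mm above the ring's teeth.
- tooth_ring: Aluminium ring of 12 upright teeth (30 degree pitch, each 7 mm wide, 10 mm high, at radius 31 to 46 mm) fixed on the carousel. The dogs have about 3.5 mm of play in its gaps: 7 degrees of turning. At the start the dogs stand over teeth, 5 to 15 degrees from the middle of the nearest gap, either way. Origin on the axis, under the ring.
- spindle: Steel shaft on the carousel's axis that carries the knob and turns with it. Out of mesh it turns easily and leaves the carousel still; in mesh it carries the carousel along, after the play.
- red_tube (a point): Centre of the top of the only red cap (20 mm diameter), 88 mm from the axis, 152 mm above the work surface. Seven other tubes at 45 degree steps have blue caps. It turns with the carousel; its x points outward.
- station (a point): Where the red cap must stand: a fixed point 88 mm from the axis, 152 mm above the work surface, on the line from the axis to the yellow pointer on the grey reader post (124 mm high, 123 to 149 mm from the axis). At the start the red tube is 29 to 72 degrees counter-clockwise (from above) of it.
- carousel_disc (a joint): Angle of the carousel, rad, counter-clockwise from above positive; 0 = red tube exactly at the station. Blue disc, radius 108 mm, top 130 mm above the work surface; turns either way against a steady friction of about 0.15 N m and stays where it is left.
- rotor_base: Carousel's fixed white base, 250 mm diameter; origin on the axis at the work surface, x towards the reader post.
- tip_box: Open blue pipette tip box, 85 x 122 mm, 140 mm high with its lid up; loose bystander; origin under its centre.
- tube_rack: White wire rack with three blue-capped tubes, 70 x 120 mm, 130 mm high; loose bystander; origin under its centre.
- white_bottle: White jar, 64 mm diameter, 120 mm high; loose bystander; origin under its centre.

How it is judged:
By the outcome, as a careful person would: the job done as asked, in the order asked, and still so for the second after the job is handed in, with the robot touching nothing.
It also fails if it takes over 45 s, if anything falls off the work surface, if the arm or the gripper's body presses on something with over 40 N, if the wrist force passes 120 N, or if a joint passes its speed limit or range.

## Working session

There is one attempt and no reset: what is moved stays moved. The work goes in short steps, Python scripts to look and compute and a tool call to move; the robot and the scene stay as the last step left them, time stands still between calls to the robot, and variables do not carry over. Pictures are saved under pics/ and viewed, at most 10 in all, crops included, and the job is handed in when it is done.

Besides the shell and the picture viewer there is one more tool, called after ">>>" by a JSON object that holds its "name" and its "arguments", one argument or row to a line. apply_moves: Moves the arm, as the interface text tells. Its arguments: {"type":"object","properties":{"series":{"type":"array","items":{"type":"array","items":{"type":"number"}}},"force":{"type":"number"}},"required":["series"]}

```bash
mkdir -p pics; cat > h.py <<'E'
import numpy as np, cv2
from workcell import bot, optics
def cam(n):
    d=optics.read_camera(n); return d['pixels'],d['depth'],np.array(d['intrinsics']),np.array(d['extrinsics'])
def cloud(dep,K,E):
    v,u=np.mgrid[:400,:640]
    P=np.stack([(u-K[0,2])/K[0,0]*dep,-(v-K[1,2])/K[1,1]*dep,-dep],-1)
    return P@E[:3,:3].T+E[:3,3]
E
python3 - <<'E'
from h import *
for n in ['top','side']:
    p,d,K,E=cam(n); cv2.imwrite(f'pics/{n}0.png',p[...,::-1]); print(n,E.round(2).tolist(),K.tolist(),(d>0).mean())
print(bot.get_state())
E
```

```text
top [[0.02, 0.99, -0.14, 363.32], [-1.0, 0.02, -0.0, -22.5], [0.0, 0.14, 0.99, 1726.44], [0.0, 0.0, 0.0, 1.0]] [[471.3343374467984, 0.0, 315.8311104816082], [0.0, 471.3343374467984, 204.0392138471276], [0.0, 0.0, 1.0]] 0.99575390625
side [[0.97, 0.21, -0.15, 441.19], [-0.26, 0.73, -0.63, -583.38], [-0.02, 0.65, 0.76, 843.96], [0.0, 0.0, 0.0, 1.0]] [[366.0772373593879, 0.0, 321.32914206846635], [0.0, 366.0772373593879, 197.308793314406], [0.0, 0.0, 1.0]] 0.99574609375
{'t': 0.1, 'joints': array([-6.82325596e+01,  1.51661544e+01,  9.19755328e+01, -1.16602106e-03,
        7.29800777e+01, -2.11453879e+00]), 'joint_velocities': array([-0.01692797, -0.02278029, -0.17812835, -0.04712458, -0.00386043,
        0.00659629]), 'effort': array([ 2.42821498e-04, -5.16708040e+01, -3.68590915e+01, -5.86900478e-05,
        6.32189636e-03,  1.02389512e-05]), 'tool_pos': array([ 273.02116779, -616.60071467,  247.05126174]), 'ee_rot': array([[ 9.14378940e-01,  4.04858622e-01, -8.06180712e-04],
       [ 4.04859421e-01, -9.14376827e-01,  1.96644779e-03],
       [ 5.89803828e-05, -2.12446830e-03, -9.99997742e-01]]), 'contact_force': array([-1.37713851,  0.14801812, -0.10735735]), 'moment': array([0.0313666 , 0.01353873, 0.04497545]), 'grasp_force': 0.0, 'width': 85.44565726670155}
```

View pics/top0.png

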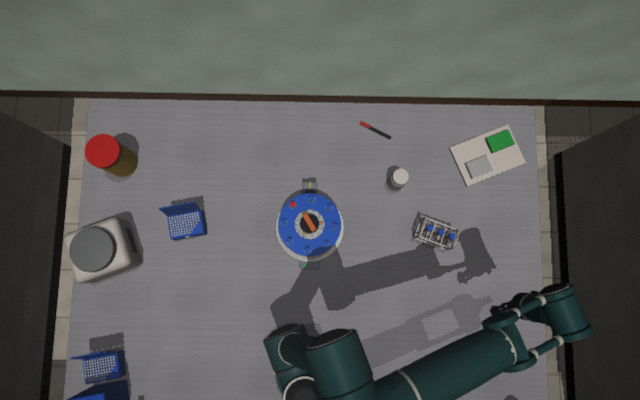

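View pics/side0.png

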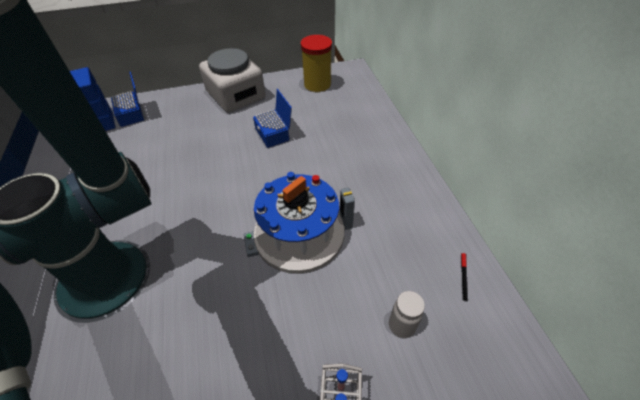

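The top view shows the carousel with its orange bar at about (309,222), the red cap at (292,205) and the reader post at (309,185). In the side view they are at (295,189), (316,179) and (347,205). Next I'll measure their positions.

```bash
cat >> h.py <<'E'
def ray(uv,K,E,z):
    uv=np.atleast_2d(uv).astype(float)
    d=np.stack([(uv[:,0]-K[0,2])/K[0,0],-(uv[:,1]-K[1,2])/K[1,1],-np.ones(len(uv))],-1)@E[:3,:3].T
    return E[:3,3]+d*((z-E[2,3])/d[:,2])[:,None]
def masks(p):
    h=cv2.cvtColor(p,cv2.COLOR_RGB2HSV).astype(int); H,S,V=h[...,0],h[...,1],h[...,2]
    return dict(orange=(H>=5)&(H<=16)&(S>140)&(V>90), red=((H<=4)|(H>=174))&(S>150)&(V>80), yellow=(H>=22)&(H<=34)&(S>120)&(V>90), blue=(H>100)&(H<125)&(S>150)&(V>60))
def blobs(m,mina=4):
    n,l,s,c=cv2.connectedComponentsWithStats(m.astype(np.uint8))
    return [(int(s[i,4]),c[i],l==i) for i in range(1,n) if s[i,4]>=mina]
E
python3 - <<'E'
from h import *
for n,roi in [('top',(265,170,355,280)),('side',(230,160,370,280))]:
    p,d,K,E=cam(n); R=np.zeros((400,640),bool); R[roi[1]:roi[3],roi[0]:roi[2]]=1
    for k,z in [('orange',207),('red',152),('yellow',124),('blue',130)]:
        for a,c,m in blobs(masks(p)[k]&R):
            X=ray(c,K,E,z)[0]; v,u=np.nonzero(m); W=ray(np.c_[u,v],K,E,z)[:,:2]; w,V=np.linalg.eigh(np.cov(W.T))
            print(n,k,a,c.round(1),X.round(1),'ax',np.degrees(np.arctan2(V[1,1],V[0,1])).round(1),np.sqrt(w).round(1))
    if n=='top':
        cl=cloud(d,K,E); 
        for lo,hi in [(110,128),(120,140),(195,215)]:
            s=R&(cl[...,2]>lo)&(cl[...,2]<hi); print(lo,s.sum(),cl[s].mean(0).round(1))
E
```

```text
top orange 110 [308.9 222. ] [516.6  -0.6 207. ] ax -148.3 [ 5.3 17.9]
top red 21 [292.2 203.9] [582.5  57.6 152. ] ax 165.7 [4.3 4.6]
top yellow 6 [309.  184.5] [654.8   2.6 124. ] ax -179.0 [nan 6.6]
top blue 2078 [309.4 224.2] [516.7  -1.3 130. ] ax 140.1 [58.1 59.2]
110 667 [533.7  -0.7 125.3]
120 2471 [5.191e+02 5.000e-01 1.307e+02]
195 106 [5.149e+02 2.000e-01 2.072e+02]
side orange 151 [293.3 185.2] [516.4  -5.  207. ] ax -146.3 [ 5.1 18.4]
side red 31 [315.3 177.9] [583.2  54.6 152. ] ax 68.2 [4.2 5.8]
side yellow 16 [347.1 193.1] [655.3   5.4 124. ] ax -177.9 [2.2 5.3]
side blue 2785 [296.1 211. ] [514.  -21.4 130. ] ax 153.1 [56.1 60.8]<stdin>:7: RuntimeWarning: invalid value encountered in sqrt
```

>>> {"name": "apply_moves", "arguments": {
  "series": [
    [0.016,0.041,0.012,0,0,0.01,0.085],
    [0.016,0.041,0.012,0,0,0.01,0.085],
    [0.016,0.041,0.012,0,0,0.01,0.085],
    [0.016,0.041,0.012,0,0,0.01,0.085],
    [0.016,0.041,0.012,0,0,0.01,0.085]
  ]
}}

```text
t: 0.7
tool_pos: [353.5, -410.5, 308.5]
ee_rot: [[0.893, 0.45, -0.0], [0.45, -0.893, 0.0], [0.0, -0.0, -1.0]]
contact_force: [0.8, 1.1, 0.4]
width: 85.1
grasp_force: 0.0
```

>>> {"name": "apply_moves", "arguments": {
  "series": [
    [0.016,0.041,0.009,0,0,0.01,0.085],
    [0.016,0.041,0.009,0,0,0.01,0.085],
    [0.016,0.041,0.009,0,0,0.01,0.085],
    [0.016,0.041,0.009,0,0,0.01,0.085],
    [0.016,0.041,0.009,0,0,0.01,0.085]
  ]
}}

```text
t: 1.2
tool_pos: [433.4, -205.5, 353.7]
ee_rot: [[0.869, 0.494, 0.0], [0.494, -0.869, -0.0], [0.0, 0.0, -1.0]]
contact_force: [0.3, -0.4, 0.6]
width: 85.0
grasp_force: 0.0
```

>>> {"name": "apply_moves", "arguments": {
  "series": [
    [0.016,0.041,0,0,0,0.01,0.085],
    [0.016,0.041,0,0,0,0.01,0.085],
    [0.016,0.041,0,0,0,0.01,0.085],
    [0.016,0.041,0,0,0,0.01,0.085],
    [0.016,0.041,0,0,0,0.01,0.085]
  ]
}}

```text
t: 1.7
tool_pos: [513.4, -0.4, 353.3]
ee_rot: [[0.843, 0.537, 0.0], [0.537, -0.843, -0.0], [0.0, 0.0, -1.0]]
contact_force: [-0.1, -0.8, -0.2]
width: 85.2
grasp_force: 0.0
```

>>> {"name": "apply_moves", "arguments": {
  "series": [
    [0,0,0,0,0,0,0.085],
    [0,0,0,0,0,0,0.085]
  ]
}}

```text
t: 1.9
tool_pos: [513.2, -1.3, 352.9]
ee_rot: [[0.842, 0.539, -0.001], [0.539, -0.842, -0.0], [-0.001, -0.0, -1.0]]
contact_force: [0.2, -0.5, -0.6]
width: 85.1
grasp_force: 0.0
```

```bash
python3 - <<'E'
from h import *
p,d,K,E=cam('wrist'); cv2.imwrite('pics/w1.png',p[...,::-1])
print(bot.get_state()['tool_pos'],E.round(2).tolist(),K.tolist())
R=np.ones((400,640),bool)
for k,z in [('orange',207),('red',152),('yellow',124)]:
        for a,c,m in blobs(masks(p)[k]&R,25):
            X=ray(c,K,E,z)[0]; v,u=np.nonzero(m); W=ray(np.c_[u,v],K,E,z)[:,:2]; w,V=np.linalg.eigh(np.cov(W.T))
            print(k,a,c.round(1),X.round(1),'ax',np.degrees(np.arctan2(V[1,1],V[0,1])).round(1),w.round(1))
E
```

```text
[512.9796327   -2.26038855 352.98492355] [[0.54, 0.8, 0.26, 579.77], [-0.84, 0.51, 0.16, 42.22], [0.0, -0.3, 0.95, 477.4], [0.0, 0.0, 0.0, 1.0]] [[323.5303925351889, 0.0, 319.92834869112716], [0.0, 323.5303925351889, 199.51605815386915], [0.0, 0.0, 1.0]]
orange 1351 [322.9 181.2] [522.3   2.3 207. ] ax -148.0 [ 23.5 314.1]
red 305 [307.9  81.8] [584.5  58.5 152. ] ax 113.5 [20.1 20.9]
yellow 153 [394.1  51.9] [655.3   2.2 124. ] ax -179.7 [ 3.2 43.2]
```

View pics/w1.png

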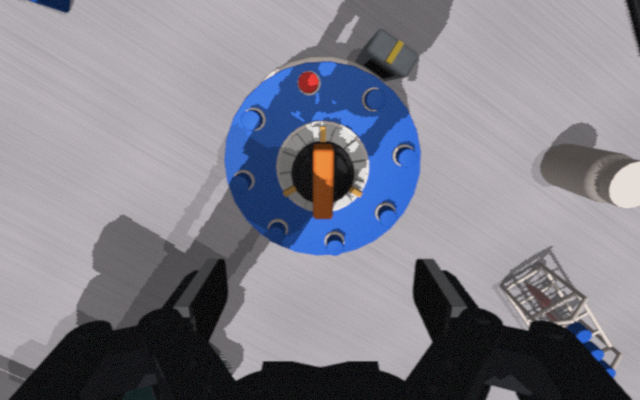

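The wrist view shows the orange bar at (323,181), the red cap at (308,82), the yellow pointer at (395,52), and brass dogs under the collar near (323,132), (289,190) and (357,192). Now I'll refine the axis from all eight caps and look closely at the ring.

```bash
python3 - <<'E'
from h import *
from scipy.optimize import least_squares
p,d,K,E=cam('wrist')
cl=cloud(d,K,E); cl[d==0]=0
rad=np.hypot(cl[...,0]-516,cl[...,1])
s=(cl[...,2]>145)&(cl[...,2]<158)&(rad<105)&(rad>72)
pts=np.array([cl[m][:,:3].mean(0) for a,c,m in blobs(s,60)]); print(pts.round(1).tolist())
red=ray(blobs(masks(p)['red'],100)[0][1],K,E,152)[0]
def f(x): 
    return np.concatenate([[ (q[0]-x[0]-88*np.cos(a)),(q[1]-x[1]-88*np.sin(a))] for q in pts for a in [x[2]+np.pi/4*np.round((np.arctan2(q[1]-x[1],q[0]-x[0])-x[2])/(np.pi/4))]])
r=least_squares(f,[516,0,.7],loss='soft_l1'); c=r.x[:2]; print('axis',c,'red ang',np.degrees(r.x[2]),np.abs(r.fun).max())
y=ray(max(blobs(masks(p)['yellow'],50))[1] if 0 else blobs(masks(p)['yellow'],50)[0][1],K,E,124)[0]
print('station',np.degrees(np.arctan2(*(y[:2]-c)[::-1])), 'red',np.degrees(np.arctan2(*(red[:2]-c)[::-1])),np.hypot(*(red[:2]-c)))
s=(cl[...,2]>199)&(rad<60); q=cl[s]; w,V=np.linalg.eigh(np.cov(q[:,:2].T)); mm=cv2.minAreaRect(q[:,:2].astype(np.float32)); print('bar',q.mean(0),np.degrees(np.arctan2(*V[::-1,1])),mm)
cv2.imwrite('pics/w2.png',cv2.resize(p[110:240,260:390,::-1],None,fx=4.5,fy=4.5,interpolation=cv2.INTER_CUBIC))
E
```

```text
[[584.2, 58.8, 150.8], [606.2, -4.1, 150.7], [524.0, 87.8, 150.7], [577.1, -64.2, 150.6], [461.2, 65.8, 150.3], [514.1, -86.3, 150.4], [431.9, 5.7, 150.3], [454.0, -57.3, 150.3]]
axis [519.07471054   0.77738822] red ang 41.739770192980934 0.8778778684285697
station 0.5899841049418328 red 41.42513393044174 87.0515379133418
bar [522.80369908   3.63762295 391.86825829] 122.3757161976057 ((517.571533203125, 1.5898323059082031), (63.60221481323242, 118.82742309570312), 49.521095275878906)
```

View pics/w2.png

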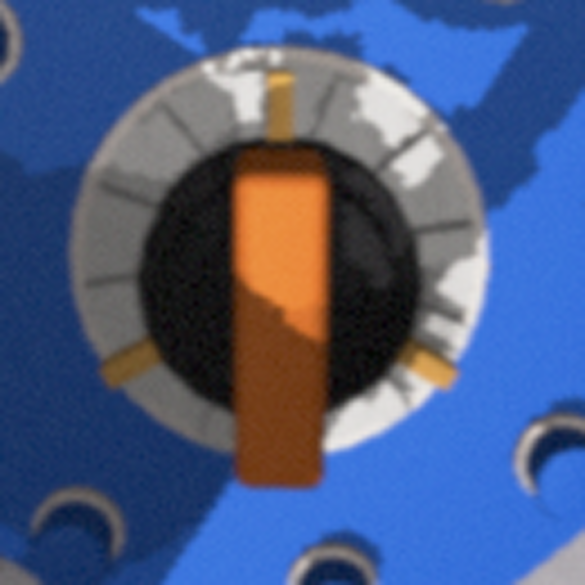

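The crop shows the three brass dogs at (280,105), (130,363) and (430,363), with dark tooth edges around the ring. I'll use depth against angle to tell teeth from gaps.

```bash
python3 - <<'E'
from h import *
p,d,K,E=cam('wrist')
cl=cloud(d,K,E); cx,cy=519.07,0.78
r=np.hypot(cl[...,0]-cx,cl[...,1]-cy); a=np.degrees(np.arctan2(cl[...,1]-cy,cl[...,0]-cx))
s=(r>36)&(r<45)&(cl[...,2]<175)&(d>0)
for k in range(-180,180,3):
    q=cl[...,2][s&(a>=k)&(a<k+3)]
    print(k, len(q), np.round(np.percentile(q,[10,50,90]),1) if len(q) else '',end=' | ' if (k//3)%4 else '\n')
h=cv2.cvtColor(p,cv2.COLOR_RGB2HSV).astype(int)
print()
b=(h[...,0]>15)&(h[...,0]<26)&(h[...,1]>90)&(r<60)
for n,c,m in blobs(b,8):
    X=ray(c,K,E,150)[0]; print(n,c.round(1),np.degrees(np.arctan2(X[1]-cy,X[0]-cx)).round(1),np.hypot(X[1]-cy,X[0]-cx).round(1),np.median(cl[...,2][m]))
q=cl[(cl[...,2]>199)&(cl[...,2]<212)&(r<60)]; print('bar',cv2.minAreaRect(q[:,:2].astype(np.float32)),q.mean(0))
E
```

```text
-180 9 [136.2 136.7 137.3]
-177 9 [136.1 136.7 137.3] | -174 18 [137.  146.2 147.5] | -171 15 [146.  146.7 147.4] | -168 13 [146.  146.9 147.7]
-165 7 [146.7 147.5 147.7] | -162 0  | -159 0  | -156 0 
-153 0  | -150 0  | -147 0  | -144 0 
-141 0  | -138 0  | -135 2 [136.7 136.9 137.1] | -132 8 [136.2 136.8 137.6]
-129 9 [136.2 136.9 137.4] | -126 8 [135.5 136.5 137.5] | -123 11 [136.2 136.7 137.9] | -120 10 [136.1 136.6 137.1]
-117 5 [136.5 137.4 142.5] | -114 12 [146.  146.7 148. ] | -111 17 [146.3 147.  147.8] | -108 16 [145.8 146.7 147.3]
-105 22 [136.6 142.9 146.8] | -102 13 [135.4 136.9 137.9] | -99 2 [136.3 136.7 137.2] | -96 1 [156.5 156.5 156.5]
-93 15 [157.  157.8 158.7] | -90 19 [157.1 157.9 158.9] | -87 29 [149.1 155.8 158.2] | -84 17 [146.1 146.9 147.8]
-81 16 [146.3 147.  147.7] | -78 16 [145.9 146.9 147.2] | -75 31 [136.6 138.9 146.8] | -72 15 [136.  136.9 137.9]
-69 15 [136.3 136.9 137.8] | -66 19 [136.2 136.8 137.7] | -63 16 [136.1 136.9 137.6] | -60 12 [136.2 137.  137.7]
-57 2 [146.4 146.5 146.5] | -54 16 [146.4 147.  147.9] | -51 16 [145.8 146.8 147.4] | -48 17 [14
[... 1692 characters left out ...]
45.7 146.8 147.3] | 138 1 [136.6 136.6 136.6] | 141 12 [135.6 136.7 137.6] | 144 16 [136.  137.  137.9]
147 32 [136.6 149.6 157.8] | 150 30 [136.4 156.9 158.7] | 153 17 [157.  158.  158.7] | 156 6 [156.9 157.9 158.3]
159 8 [145.9 147.2 148. ] | 162 16 [146.5 147.  148. ] | 165 12 [146.1 146.7 147.2] | 168 4 [136.3 136.8 137.4]
171 12 [136.  136.7 137.3] | 174 9 [136.4 137.2 137.7] | 177 9 [136.6 137.2 137.6] | 
87 [321.2 133. ] 31.7 37.3 157.9140504389614
80 [288.8 189.4] 154.7 39.7 157.8364580460059
76 [353.1 189.5] -89.5 40.2 157.76879157530578
bar ((519.0460815429688, 0.5237236022949219), (63.13374328613281, 17.780092239379883), 32.015201568603516) [520.142117     1.46310837 205.50700427]
```

Teeth tops are at z 147, with tooth centres near 11° mod 30 and gap middles near 26°. The dogs stand at 32°, so the knob needs about −6° to reach the gap. I'll go down and grip the bar now.

>>> {"name": "apply_moves", "arguments": {
  "series": [
    [0.0025,0.0012,-0.04,0,0,-0.008,0.06],
    [0.0022,0.0012,-0.04,0,0,0,0.06],
    [0,0,-0.04,0,0,0,0.06],
    [0,0,-0.025,0,0,0,0.05],
    [0,0,-0.014,0,0,0,0.045]
  ]
}}

```text
t: 2.55
tool_pos: [515.9, -1.2, 191.4]
ee_rot: [[0.849, 0.528, -0.004], [0.528, -0.849, 0.0], [-0.004, -0.002, -1.0]]
contact_force: [-0.2, -0.8, 0.2]
width: 45.1
grasp_force: 0.0
```

>>> {"name": "apply_moves", "arguments": {
  "series": [
    [0,0,0,0,0,0,0.035],
    [0,0,0,0,0,0,0.03]
  ]
}}

```text
t: 2.75
tool_pos: [518.7, -0.5, 195.5]
ee_rot: [[0.849, 0.529, 0.002], [0.529, -0.849, -0.0], [0.001, 0.001, -1.0]]
contact_force: [0.1, 0.3, 0.2]
width: 30.0
grasp_force: 0.0
```

>>> {"name": "apply_moves", "arguments": {
  "series": [
    [0,0,0,0,0,0,0.022],
    [0,0,0,0,0,0,0.015],
    [0,0,0,0,0,0,0.01],
    [0,0,0,0,0,0,0.005]
  ],
  "force": 40
}}

```text
t: 3.15
tool_pos: [519.4, -0.1, 195.8]
ee_rot: [[0.848, 0.53, 0.004], [0.53, -0.848, -0.001], [0.003, 0.003, -1.0]]
contact_force: [1.9, -2.4, 1.1]
width: 17.3
grasp_force: 42.1
```

```bash
cat > st.py <<'E'
from h import *
s=bot.get_state()
for k in ['t','tool_pos','contact_force','moment','width','grasp_force','joints']: print(k,np.round(s[k],2))
R=s['ee_rot']; print('yaw',np.degrees(np.arctan2(R[1,0],R[0,0])))
E
python3 st.py
```

```text
t 3.15
tool_pos [ 5.1943e+02 -1.0000e-01  1.9579e+02]
contact_force [ 1.94 -2.4   1.1 ]
moment [-0.29 -0.5  -0.  ]
width 17.29
grasp_force 42.15
joints [-2.7400e+00  3.9000e-01  1.1425e+02 -3.0000e-02  6.5140e+01  5.5250e+01]
yaw 32.02764316608871
```

>>> {"name": "apply_moves", "arguments": {
  "series": [
    [0,0,0,0,0,-0.035,0.005],
    [0,0,0,0,0,-0.035,0.005],
    [0,0,0,0,0,-0.035,0.005],
    [0,0,0,0,0,0,0.005],
    [0,0,0,0,0,0,0.005]
  ]
}}

```text
t: 3.65
tool_pos: [519.5, -0.3, 195.3]
ee_rot: [[0.898, 0.439, 0.004], [0.439, -0.898, -0.001], [0.003, 0.003, -1.0]]
contact_force: [3.7, -2.4, 2.3]
width: 17.1
grasp_force: 42.1
```

>>> {"name": "apply_moves", "arguments": {
  "series": [
    [0,0,-0.001,0,0,0,0.005],
    [0,0,-0.001,0,0,0,0.005],
    [0,0,0,0,0,0,0.005]
  ]
}}

```text
t: 3.95
tool_pos: [519.5, -0.3, 193.0]
ee_rot: [[0.898, 0.439, 0.004], [0.439, -0.898, -0.001], [0.003, 0.002, -1.0]]
contact_force: [6.0, -3.0, 0.5]
width: 17.4
grasp_force: 42.1
```

```bash
python3 st.py
```

```text
t 3.95
tool_pos [ 5.1945e+02 -2.5000e-01  1.9302e+02]
contact_force [ 6.   -3.01  0.49]
moment [-0.6  -0.95 -0.02]
width 17.39
grasp_force 42.06
joints [-2.750e+00  5.500e-01  1.144e+02 -5.000e-02  6.485e+01  6.121e+01]
yaw 26.06242799790234
```

Down 2.3 mm with almost no force, so the dogs have cleared the tooth tops. I'll keep easing it down.

>>> {"name": "apply_moves", "arguments": {
  "series": [
    [0,0,-0.001,0,0,0,0.005],
    [0,0,-0.001,0,0,0,0.005],
    [0,0,-0.001,0,0,0,0.005],
    [0,0,0,0,0,0,0.005]
  ]
}}

```text
t: 4.35
tool_pos: [519.5, -0.3, 190.0]
ee_rot: [[0.898, 0.439, 0.004], [0.439, -0.898, -0.001], [0.003, 0.002, -1.0]]
contact_force: [4.5, -2.8, 1.0]
width: 17.4
grasp_force: 42.1
```

>>> {"name": "apply_moves", "arguments": {
  "series": [
    [0,0,-0.001,0,0,0,0.005],
    [0,0,-0.001,0,0,0,0.005],
    [0,0,-0.001,0,0,0,0.005],
    [0,0,0,0,0,0,0.005]
  ]
}}

```text
t: 4.75
tool_pos: [519.5, -0.3, 187.1]
ee_rot: [[0.898, 0.439, 0.004], [0.439, -0.898, -0.001], [0.003, 0.002, -1.0]]
contact_force: [4.7, -3.1, 1.1]
width: 17.5
grasp_force: 42.1
```

>>> {"name": "apply_moves", "arguments": {
  "series": [
    [0,0,-0.001,0,0,0,0.005],
    [0,0,-0.001,0,0,0,0.005],
    [0,0,0,0,0,0,0.005]
  ]
}}

```text
t: 5.05
tool_pos: [519.6, -0.3, 186.1]
ee_rot: [[0.898, 0.439, 0.004], [0.439, -0.898, -0.001], [0.003, 0.003, -1.0]]
contact_force: [2.6, -3.4, 6.8]
width: 17.6
grasp_force: 42.8
```

>>> {"name": "apply_moves", "arguments": {
  "series": [
    [0,0,-0.001,0,0,0,0.005],
    [0,0,0,0,0,0,0.005]
  ]
}}

```text
t: 5.25
tool_pos: [519.6, -0.2, 186.0]
ee_rot: [[0.898, 0.439, 0.004], [0.439, -0.898, -0.001], [0.003, 0.003, -1.0]]
contact_force: [0.2, -2.9, 11.1]
width: 17.4
grasp_force: 43.5
```

```bash
python3 - <<'E'
from h import *
p,d,K,E=cam('wrist'); cv2.imwrite('pics/w3.png',p[...,::-1])
for n in ['top']:
    p,d,K,E=cam(n); cl=cloud(d,K,E)
cl=None
p,d,K,E=cam('wrist'); cl=cloud(d,K,E); r=np.hypot(cl[...,0]-519,cl[...,1]-.8)
h=cv2.cvtColor(p,cv2.COLOR_RGB2HSV).astype(int)
b=(h[...,0]>15)&(h[...,0]<26)&(h[...,1]>90)&(r<60)
for n,c,m in blobs(b,8):
    X=np.median(cl[m],0); print(n,c.round(1),X.round(1),np.degrees(np.arctan2(X[1]-.8,X[0]-519)).round(1))
E
python3 st.py
```

```text
322 [319.7 179.8] [553.2  17.4 147.3] 25.8
238 [380.5 276.2] [517.9 -39.6 146.9] -91.6
235 [259.2 277. ] [485.9  23.7 147. ] 145.3
t 5.4
tool_pos [ 5.1963e+02 -2.7000e-01  1.8601e+02]
contact_force [ 1.19 -2.53  9.82]
moment [-0.56 -0.11  0.02]
width 17.43
grasp_force 43.49
joints [-2.7500e+00  9.2000e-01  1.1481e+02 -5.0000e-02  6.4040e+01  6.1210e+01]
yaw 26.06088976400606
```

View pics/w3.png

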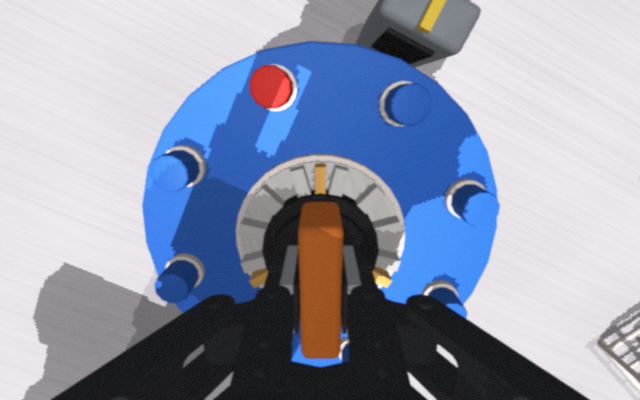

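The wrist view shows the dog tops level with the ring teeth (z 158 → 147, so 10.6 mm of travel), with the front dog at (320,180) centred in its gap. The knob is fully home. Red cap is at (271,87), pointer at (433,12). I'll turn it clockwise now.

>>> {"name": "apply_moves", "arguments": {
  "series": [
    [0,0,0,0,0,-0.03,0.005],
    [0,0,0,0,0,-0.05,0.005],
    [0,0,0,0,0,-0.07,0.005],
    [0,0,0,0,0,-0.07,0.005],
    [0,0,0,0,0,-0.07,0.005]
  ],
  "force": 60
}}

```text
t: 5.9
tool_pos: [519.8, -0.8, 186.1]
ee_rot: [[0.987, 0.162, 0.005], [0.162, -0.987, -0.002], [0.004, 0.003, -1.0]]
contact_force: [0.5, -5.1, 10.0]
width: 17.0
grasp_force: 62.0
```

>>> {"name": "apply_moves", "arguments": {
  "series": [
    [0,0,0,0,0,-0.07,0.005],
    [0,0,0,0,0,-0.07,0.005],
    [0,0,0,0,0,-0.07,0.005],
    [0,0,0,0,0,-0.07,0.005],
    [0,0,0,0,0,-0.05,0.005]
  ]
}}

```text
t: 6.4
tool_pos: [519.8, -1.6, 186.1]
ee_rot: [[0.986, -0.166, 0.005], [-0.166, -0.986, -0.004], [0.005, 0.003, -1.0]]
contact_force: [1.3, -8.2, 9.5]
width: 17.0
grasp_force: 62.0
```

>>> {"name": "apply_moves", "arguments": {
  "series": [
    [0,0,0,0,0,-0.02,0.005],
    [0,0,0,0,0,0,0.005],
    [0,0,0,0,0,0,0.005]
  ]
}}

```text
t: 6.7
tool_pos: [519.8, -1.6, 186.1]
ee_rot: [[0.983, -0.184, 0.005], [-0.184, -0.983, -0.004], [0.005, 0.003, -1.0]]
contact_force: [1.2, -7.6, 10.7]
width: 17.1
grasp_force: 62.0
```

```bash
cat > ang.py <<'E'
from h import *
p,d,K,E=cam('wrist'); cl=cloud(d,K,E); c0=np.array([518.5,.3])
M=masks(p); big=lambda k:max(blobs(M[k]),key=lambda b:b[0])
rb=big('red'); red=ray(rb[1],K,E,152)[0][:2]; yb=big('yellow'); y=ray(yb[1],K,E,124)[0][:2]
# axis from disc caps by depth
rad=np.hypot(*(cl[...,:2]-c0).transpose(2,0,1))
s=(cl[...,2]>146)&(cl[...,2]<158)&(rad<102)&(rad>75)&(d>0)
P=[(n,cl[m][:,:2].mean(0)) for n,_,m in blobs(s,60)]; n0=max(n for n,_ in P); P=np.array([q for n,q in P if n>.75*n0])
from scipy.optimize import least_squares
def f(x):
    v=P-x[:2]; a=np.arctan2(v[:,1],v[:,0]); a=x[2]+np.pi/4*np.round((a-x[2])/(np.pi/4))
    return (v-88*np.c_[np.cos(a),np.sin(a)]).ravel()
a0=np.arctan2(*(red-c0)[::-1]); r=least_squares(f,[*c0,a0],loss='soft_l1',f_scale=.5); c=r.x[:2]
A=lambda v:np.degrees(np.arctan2(v[1],v[0]))
print('axis',c.round(2),len(P),'fit',np.abs(r.fun).max().round(2),'red pix',rb[1].round(1),'yel pix',yb[1].round(1),rb[0],yb[0])
print('red capsfit',np.degrees(r.x[2]).round(2),'red',A(red-c).round(2),np.hypot(*(red-c)).round(1),'station',A(y-c).round(2),np.hypot(*(y-c)).round(1))
v,u=np.nonzero(yb[2]); W=ray(np.c_[u,v],K,E,124)[:,:2]; l=cv2.fitLine(W.astype(np.float32),cv2.DIST_L2,0,.01,.01).ravel(); print('yellow line dir',A(l[:2]).round(2))
E
python3 ang.py; python3 st.py
```

```text
axis [5.1896e+02 2.0000e-01] 4 fit 1.32 red pix [261.   89.6] yel pix [269.1   4.8] 1393 132
red capsfit 8.37 red 7.67 87.2 station 1.12 127.1
yellow line dir 71.25
t 6.75
tool_pos [519.79  -1.6  186.09]
contact_force [ 0.84 -6.77 10.78]
moment [-1.24 -0.1   0.04]
width 16.92
grasp_force 62.0
joints [ -2.8    0.92 114.8   -0.22  64.02  97.87]
yaw -10.574223673580734
```

>>> {"name": "apply_moves", "arguments": {
  "series": [
    [0,0,0,0,0,-0.05,0.005],
    [0,0,0,0,0,-0.05,0.005],
    [0,0,0,0,0,-0.024,0.005],
    [0,0,0,0,0,0,0.005],
    [0,0,0,0,0,0,0.005]
  ]
}}

```text
t: 7.25
tool_pos: [519.7, -1.8, 186.1]
ee_rot: [[0.953, -0.304, 0.004], [-0.304, -0.953, -0.004], [0.005, 0.003, -1.0]]
contact_force: [0.1, -8.0, 11.0]
width: 17.2
grasp_force: 62.0
```

```bash
python3 ang.py; python3 st.py; python3 - <<'E'
from h import *
for n in ['top','side']:
    p,d,K,E=cam(n)
    R=np.zeros((400,640),bool); R[160:260,265:365]=1
    for k,z in [('red',152),('yellow',124)]:
        for a,c,m in blobs(masks(p)[k]&R,5): print(n,k,a,c.round(1),ray(c,K,E,z)[0].round(1))
E
```

```text
axis [5.1896e+02 1.5000e-01] 4 fit 1.35 red pix [261.2  89.5] yel pix [237.8   9.3] 1393 260
red capsfit 1.25 red 0.52 87.3 station 1.19 129.4
yellow line dir 9.97
t 7.3
tool_pos [519.72  -1.84 186.06]
contact_force [ 0.4  -9.02 11.47]
moment [-1.54 -0.04  0.09]
width 16.83
grasp_force 62.02
joints [ -2.8    0.92 114.8   -0.25  64.02 104.98]
yaw -17.67395992704525
top yellow 6 [309.  184.5] [654.8   2.6 124. ]
side red 22 [329.5 191.4] [ 6.062e+02 -1.000e-01  1.520e+02]
side yellow 14 [347.  192.8] [655.4   6.4 124. ]
```

>>> {"name": "apply_moves", "arguments": {
  "series": [
    [0,-0.001,0,0,0,0,0.005],
    [0,-0.001,0.0005,0,0,0,0.005],
    [0,0,0,0,0,0,0.025],
    [0,0,0,0,0,0,0.045],
    [0,0,0,0,0,0,0.055]
  ]
}}

```text
t: 7.9
tool_pos: [516.8, -1.4, 182.7]
ee_rot: [[0.952, -0.305, -0.003], [-0.305, -0.952, 0.001], [-0.003, 0.0, -1.0]]
contact_force: [-0.5, 0.5, 0.8]
width: 53.2
grasp_force: 0.0
```

>>> {"name": "apply_moves", "arguments": {
  "series": [
    [0,0,0,0,0,0,0.055],
    [0,0,0.02,0,0,0,0.055],
    [0,0,0.04,0,0,0,0.06],
    [0,0,0.04,0,0,0,0.07],
    [0,0,0.04,0,0,0,0.085]
  ]
}}

```text
t: 8.4
tool_pos: [517.3, -1.6, 324.5]
ee_rot: [[0.952, -0.305, -0.002], [-0.305, -0.952, 0.0], [-0.002, 0.0, -1.0]]
contact_force: [0.5, -0.3, -0.1]
width: 82.1
grasp_force: 0.0
```

>>> {"name": "apply_moves", "arguments": {
  "series": [
    [0,0,0.02,0,0,0,0.085],
    [0,0,0,0,0,0,0.085],
    [0,0,0,0,0,0,0.085]
  ]
}}

```text
t: 8.7
tool_pos: [517.7, -1.7, 343.3]
ee_rot: [[0.952, -0.305, -0.0], [-0.305, -0.952, 0.0], [-0.0, -0.0, -1.0]]
contact_force: [0.0, 0.3, -0.7]
width: 85.2
grasp_force: 0.0
```

```bash
python3 ang.py; python3 - <<'E'
from h import *
p,d,K,E=cam('wrist'); cv2.imwrite('pics/w4.png',p[...,::-1]); cl=cloud(d,K,E); c=np.array([519,.5]); r=np.hypot(*(cl[...,:2]-c).transpose(2,0,1))
h=cv2.cvtColor(p,cv2.COLOR_RGB2HSV).astype(int)
b=(h[...,0]>15)&(h[...,0]<26)&(h[...,1]>90)&(r<60)
for n,q,m in blobs(b,15): print(n,q.round(1),np.median(cl[m],0).round(1))
q=cl[masks(p)['orange']&(r<40)]; print('bar top',np.percentile(q[:,2],[50,90]).round(1))
E
python3 st.py
```

```text
axis [5.1929e+02 3.0000e-01] 6 fit 0.83 red pix [289.3  90.4] yel pix [273.9  40.4] 326 163
red capsfit 1.2 red 0.77 87.1 station 1.0 136.0
yellow line dir 0.93
85 [319.  137.4] [555.9 -11.4 147.4]
76 [287.1 194. ] [511.   37.6 147.5]
78 [351.7 193.2] [491.1 -26.1 147.1]
bar top [195.2 196.2]
t 8.8
tool_pos [516.92  -1.69 341.44]
contact_force [ 0.3  -0.52 -0.69]
moment [-0.    0.02 -0.01]
width 84.9
grasp_force 0.0
joints [ -2.95  -4.64 103.64   0.    81.22 104.81]
yaw -17.764516964990168
```

View pics/w4.png

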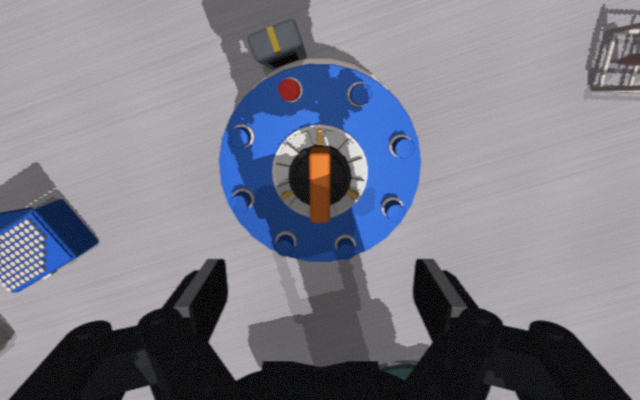

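The red cap at (289,90) lines up with the axis and the pointer at (274,40). It measures 0.8–1.2° against 1.0° for the pointer, and the bar top at z about 196 and dogs at z 147 show the knob still fully home. Handing in.

```bash
python3 -c "
from workcell import bot
print(bot.hand_in())"
```

```text
the job is handed in; nothing more can be done
None
```

The knob is fully home in the ring, the red-capped tube stands at the yellow pointer to within about 0.3° by the wrist camera, the gripper has let go and is clear, and the job is handed in (no verdict was returned).

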